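Raise the filming mast to its second stop and hold it

TASK

The little telescopic camera mast on the worktop is about to film the cooking: pinch its head so that the side button is squeezed in, draw the head straight up past the first stop to the second, firm stop, and finish while still holding it there fully extended, because it sinks when let go. Leave its foot standing flat where it is, and do not disturb the bowl, the lime or the cup.

Things in the scene. Friction and masses are not known exactly. Their poses are not given: they have to be found in the camera images.
- mast: Loose upright telescopic mast. Origin: centre of its foot's underside; z up the tubes, local +y to the head's button side, local -x to the thumb nut. Steel foot 150 mm across, 22 mm high, about 3 kg: a pull over 30 N would lift it. Outer tube 30 mm across (black collar 33 mm), top 116 mm above the worktop. In it a 24 mm middle tube, in that an 18 mm inner tube that carries the head.
- grip (a point): Centre of the mast's head, a black block 46 (local x) x 34 (local y) x 44 mm high, 142 mm above the worktop when down; axes as mast. On its +y face the button, 28 mm wide, 26 high, centred at this height, 6 mm proud: 40 mm from button face to opposite face, 34 mm when squeezed. A pinch along local y squeezes it in. On top a camera plate with a screw, 9 mm high.
- mast_button (a joint): How far the button is pushed into the head: 0 out (head locked down), 0.006 fully in; 2 N to start, 5 N fully in; unlocks from about 0.004. It springs out when released.
- mast_inner (a joint): How far the inner tube with the head is drawn out of the middle tube: 0 down, 0.070 at the first stop. With the button in it comes first, at a pull of about 4 N (weight and friction). It sinks back by its weight if let go.
- mast_mid (a joint): How far the middle tube is drawn out of the outer tube: 0 at the start. After the first stop it comes along with the head, at a pull of about 12 N in all (it drags with 6 N and stays where it is left), up to 0.035 + mast_limit: the second stop, rigid, felt as a steep rise of force.
- mast_limit (a joint): Setting of the height stop, different each time: 0 to 0.03. A 15 mm steel thumb nut clamps it in the slot on the local -x side of the outer tube; the nut's axis is 64 mm + this value above the worktop. At the second stop the head has risen 0.105 + this value in all. Clamped tight; it is not to be moved.
- stop (a point): On the mast's axis, at the lower edge of the stop pin that the thumb nut clamps (3 mm under the nut's axis).
- flange_top (a point): On the mast's axis, at the top of the middle tube's foot flange (hidden in the outer tube): level with stop when the second stop is reached.
- bowl: Bystander: white lidded sugar bowl, 74 mm across, 71 mm high; origin under its centre.
- lime: Bystander: green lime, 60 x 48 x 48 mm, lying; origin under its centre.
- cup: Bystander: small striped cup with a handle, 65 x 88 mm, 50 mm high; origin under its centre.
There are look-alikes about, which are no part of the job. What is shaped like the mast but blue is not meant.

How it is judged:
By the outcome, as a careful person would: the job done as asked, in the order asked, and still so for the second after the job is handed in, while the arm keeps its last pose, push and grip.
It also fails if it takes over 35 s, if anything falls off the work surface, if the arm or the gripper's body presses on something with over 40 N, if the wrist force passes 120 N, or if a joint passes its speed limit or range.

ROBOT

A 7-joint arm with a two-finger parallel gripper is mounted at the origin on a cart in front of the work surface, level with it; the furniture and walls round the work are solid. World frame = base frame: x ahead of the robot, y to its left, z up, the work surface at z = 0. Lengths are in m, angles in degrees, forces in N, time in s.
With the tool pointing down it reaches from about 0.4 to 0.9 m from the base axis. Payload 5.5 kg.
Tool frame: the origin (TCP) lies between the finger pads; the fingertips stand 22 mm ahead of it and the grasp point (between the pads) lies 3 mm ahead of it; z points along the fingers, y is the direction in which the jaws open and shut (so a half turn about z gives the same grasp; the last joint's range is limited). The gripper opens to 85 mm and grips with 20 to 120 N. Pads are 22 mm wide; open, the fingers measure 114 mm over their backs; the gripper's body (76 mm by 85 mm) begins 54 mm behind the grasp point. The pads swing forward as they close: fully open they stand 13 mm farther back than shut.
Start: joints at [90.768, 28.699, -24.465, 88.831, 12.651, 65.22, -12.049], TCP at [0.161, -0.63, 0.253] pointing down, gripper open.
Joint ranges: [-164.97, 164.97], [-17.58, 116.51], [-87.97, 89.64], [11.32, 138.91], [-80.73, 260.73], [10.89, 115.49], [-147.41, 147.41]. Speed limits (degrees/s): [147.25, 147.25, 180, 180, 180, 180, 180].

INTERFACE

Orientations are given as [roll, pitch, yaw] about the fixed x, y, z axes, in that order (R = Rz(yaw) Ry(pitch) Rx(roll)).
In Python, from plant import env, read_camera, recognise, pinpoint gives the robot as it stands.
- The arm moves only by the shell command python3 -m pendant 'ROWS' [FORCE]. ROWS is a JSON object of lists of equal length, an entry for each row: "gripper": the opening, from -1 (shut) to 1 (fully open); "dp": the shift along the tool's x, y, z in m, a list of three; "dr": the turn, a rotation vector about the tool's x, y, z in degrees, a list of three. In form: {"gripper": [gripper, ...], "dp": [[x, y, z], ...], "dr": [[ax, ay, az], ...]}. A call has 1 to 12 rows; each row shifts and turns the commanded pose from where the row before left it, along the tool's axes as they then stand; what a row does not reach is not made up. A row lasts 1/12 s, in which the tool goes at most 41.7 mm and 7.16 degrees, less where a joint would pass 70% of its speed; a pose out of reach is approached as far as the arm can. A call is refused whole if a number of a shift passes 0.0417 or a number of a turn 7.16, either way. A call with a gripper value outside its range is refused whole. The fingers move at their own pace and stop on an object; FORCE is the grip in N (left out, the last holds). Time passes only in rows, so rows that do not move let the fingers close. It gives the time, the measured TCP pose, the force and the opening at its end, in the units of the state.
- env.get_state(): the state, without advancing time (a new reading comes with each control period).
- read_camera(name): name is "scene" or "top" or "wrist"; returns a dict with "pixels" (480x640x3 uint8, blue, green, red), "fovy" (degrees; the focal length in pixels is half the picture's height over the tangent of half this angle, whatever the lens; pixels are square), "cx", "cy" (the principal point, pixels), "rvec" (rotation vector, rad) and "tvec" (3), from world to camera coordinates, as OpenCV has them. Camera axes: x right, y down, z forward; pixel columns grow to the right and rows downward; lengths in m; the calibration is good to about 2 mm. A picture is of the moment at which its call begins. There is no depth.
- env.hand_in(): hands the job in, once; it reports no verdict.
Trained networks look in the newest picture that a camera, given by its name, has taken for a name from the list of things; names that differ only in an ending like _2 or _b are one class to them, and where a whole thing is asked for, a point or a joint stands for the part that bears it (a point fixed in the world has none). Each returns a list of dicts, best first, with "p" (0 to 1); they miss things now and then, are a little off and sometimes report something else, mostly with a low value. They report only what shows in the picture. A call takes as long as a camera call. They do not tell look-alikes from the thing itself.
- recognise(query, camera): "location" ([x, y, z] in m, in the coordinates of the camera as it stood for that picture, good to about 4 mm: the middle of the surface that is visible of it).
- pinpoint(query, camera): "location" ([x, y, z] in m, in the coordinates of the camera as it stood for that picture, good to about 4 mm: a listed point, or the origin of a listed thing).
The state is a dict: "t": time; "q": joint angles; "qvel": joint speeds; "joint_torque": joint torques, N m; "ee_pos": TCP position; "eef_rot": TCP orientation; "wrist_force": force on the tool from outside, world axes, zero at the start; "torque": the same for the moment, N m; "width": opening from 0.0 (shut) to 1.0 (fully open).
Only numpy, scipy, OpenCV 4.12 (cv2) and the standard library are available. Lean on these libraries where they do the work, as an engineer would, in place of code of your own. Each camera call takes 0.05 s, during which the arm holds its last target.

## Working session

There is one attempt and no reset: what is moved stays moved. The work goes in short steps, Python scripts to look and compute and a shell command to move; the robot and the scene stay as the last step left them, time stands still between calls to the robot, and variables do not carry over. Pictures are saved under pics/ and viewed, and the job is handed in when it is done.

```bash
ls; mkdir -p pics; cat > h.py <<'E'
import numpy as np,cv2
from plant import env, read_camera, recognise, pinpoint
def cam(n):
    c=read_camera(n); R,_=cv2.Rodrigues(np.array(c['rvec'],float)); t=np.array(c['tvec'],float).ravel()
    f=240/np.tan(np.radians(c['fovy']/2)); return c,R,t,f
def toW(R,t,p): return R.T@(np.array(p)-t)
def proj(c,R,t,f,P):
    q=R@np.array(P)+t; return np.array([c['cx']+f*q[0]/q[2],c['cy']+f*q[1]/q[2]])
def ray(c,R,t,f,u,v):
    d=R.T@np.array([(u-c['cx'])/f,(v-c['cy'])/f,1]); return -R.T@t,d
E
python3 - <<'E'
from h import *
s=env.get_state(); print({k:np.round(v,3).tolist() for k,v in s.items()})
for n in ['scene','top']:
    c,R,t,f=cam(n); cv2.imwrite(f'pics/{n}0.png',c['pixels']); print(n,f,-R.T@t)
    for q in ['mast','grip','stop','bowl','lime','cup']:
        print(q,[(round(r['p'],2),np.round(toW(R,t,r['location']),3).tolist()) for r in pinpoint(q,n)[:3]])
E
```

```text
pics
{'t': 0.0, 'q': [90.766, 28.753, -24.455, 88.893, 12.649, 65.22, -12.05], 'qvel': [0.022, -0.037, -0.002, 0.002, -0.009, 0.114, 0.004], 'joint_torque': [0.0, -56.952, -5.816, -28.093, 0.011, 0.012, 0.0], 'ee_pos': [0.161, -0.629, 0.252], 'eef_rot': [-179.887, -0.005, 14.317], 'wrist_force': [-0.16, 0.095, 0.459], 'torque': [0.047, 0.013, -0.043], 'width': 0.999}
scene 479.99617117464464 [ 0.01049053 -1.02081204  0.6324926 ]
mast [(0.82, [0.501, -0.035, -0.002]), (0.81, [0.488, -0.24, -0.003])]
grip [(0.8, [0.492, -0.241, 0.141]), (0.78, [0.502, -0.038, 0.141])]
stop [(0.45, [0.488, -0.238, 0.074])]
bowl []
lime [(0.77, [0.65, -0.173, -0.002])]
cup [(0.61, [0.497, -0.433, -0.003])]
top 454.0382400214511 [ 0.28305984 -0.03091094  1.06426392]
mast [(0.95, [0.374, 0.098, -0.002]), (0.92, [0.491, -0.246, 0.004])]
grip [(0.86, [0.506, -0.041, 0.145]), (0.86, [0.374, 0.102, 0.14]), (0.79, [0.493, -0.24, 0.142])]
stop [(0.54, [0.499, -0.036, 0.061]), (0.42, [0.49, -0.246, 0.078])]
bowl [(0.7, [0.544, 0.21, -0.004])]
lime [(0.58, [0.648, -0.174, -0.004])]
cup [(0.55, [0.494, -0.435, 0.0])]
```

View pics/scene0.png

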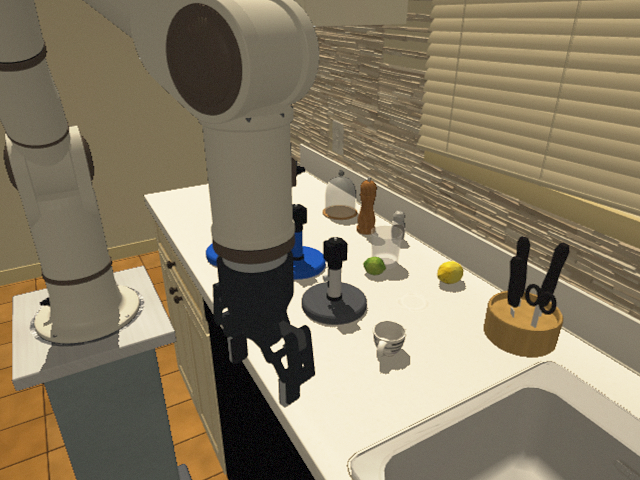

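View pics/top0.png

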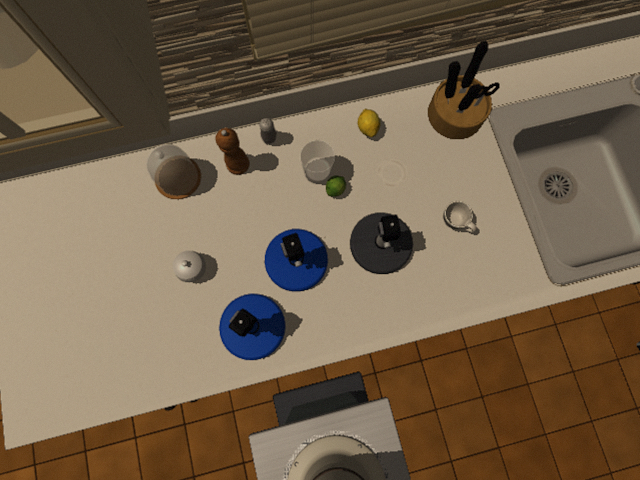

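The black mast is the one meant, at top (381,242) and scene (335,300). The blue ones are look-alikes. Next I need the yaw and the nut height, so I'll zoom in.

```bash
python3 - <<'E'
from h import *
a=cv2.imread('pics/top0.png')[190:290,330:430]; b=cv2.imread('pics/scene0.png')[225:325,290:390]
o=np.hstack([cv2.resize(x,(400,400),interpolation=cv2.INTER_CUBIC) for x in (a,b)])
o=np.clip(255*(o/255.)**0.45,0,255).astype('uint8')
cv2.imwrite('pics/z0.png',o)
E
```

```text
(no output)
```

View pics/z0.png

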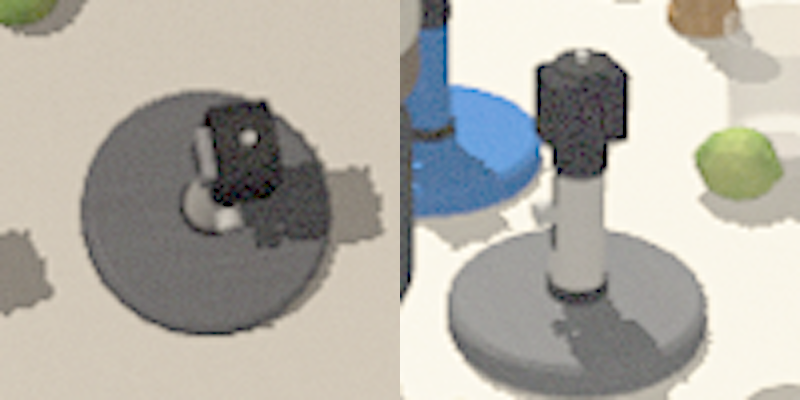

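```bash
python3 - <<'E'
from h import *
c,R,t,f=cam('top')
def at(zx,zy,z):
    o,d=ray(c,R,t,f,330+zx/4-.4,190+zy/4-.4); return o+d*(z-o[2])/d[2]
P=[at(*p,.164) for p in [(205,110),(268,101),(281,187),(218,198)]]
for p in P: print(p.round(4))
print('c',np.mean(P,0).round(4))
for i in range(4):
    d=P[(i+1)%4]-P[i]; print(np.linalg.norm(d).round(4),np.degrees(np.arctan2(d[1],d[0])).round(1))
print('button',at(204,155,.155).round(4),'nut',at(228,216,.08).round(4))
# foot ellipse fit
im=c['pixels'].astype(int); 
P=[at(*p,.022) for p in [(82,212),(210,332),(330,215),(200,90)]]
print(np.mean(P,0))
E
```

```text
[ 0.5125 -0.227   0.164 ]
[ 0.5091 -0.26    0.164 ]
[ 0.4634 -0.2532  0.164 ]
[ 0.4658 -0.2203  0.164 ]
c [ 0.4877 -0.2401  0.164 ]
0.0332 -95.9
0.0462 171.5
0.033 85.7
0.0472 -8.2
button [ 0.4915 -0.2216  0.155 ] nut [ 0.4715 -0.2405  0.08  ]
[ 0.48870882 -0.24070858  0.022     ]
```

```bash
python3 -m pendant '{"gripper":[1,1,1,1,1,1,1,1,1,1,1,1],"dp":[[0.03,-0.0215,0],[0.03,-0.0215,0],[0.03,-0.0215,0],[0.03,-0.0215,0],[0.03,-0.0215,0],[0.03,-0.0215,0],[0.03,-0.0215,0],[0.03,-0.0215,0],[0.03,-0.0215,0],[0.03,-0.0215,0],[0.03,-0.0215,0],[0.03,-0.0215,0]],"dr":[[0,0,0],[0,0,0],[0,0,0],[0,0,0],[0,0,0],[0,0,0],[0,0,0],[0,0,0],[0,0,0],[0,0,0],[0,0,0],[0,0,0]]}' 50
python3 -m pendant '{"gripper":[1,1,1,1,1],"dp":[[0,0,0],[0,0,0],[0,0,0],[0,0,0],[0,0,0]],"dr":[[0,0,6],[0,0,6],[0,0,6],[0,0,3.3],[0,0,0]]}'
python3 - <<'E'
from h import *
for n in ['wrist','scene','top']:
    c,R,t,f=cam(n); cv2.imwrite(f'pics/{n}1.png',c['pixels']); print(n,f,-R.T@t)
    for q in ['mast','grip','stop']:
        print(q,[(round(r['p'],2),np.round(toW(R,t,r['location']),3).tolist()) for r in pinpoint(q,n)[:3]])
E
```

```text
t: 1.75
ee_pos: [0.4467, -0.2894, 0.2537]
eef_rot: [180.0, -0.0, 14.3]
wrist_force: [0.5, -0.0, -0.1]
width: 0.999
t: 2.17
ee_pos: [0.4459, -0.2907, 0.2535]
eef_rot: [180.0, -0.0, -7.1]
wrist_force: [-0.5, -0.6, -0.3]
width: 0.997
wrist 364.22773882459086 [ 0.51162566 -0.29881973  0.37347558]
mast [(0.79, [0.492, -0.242, -0.008]), (0.75, [0.504, -0.038, -0.004])]
grip [(0.56, [0.491, -0.241, 0.141])]
stop []
scene 479.99617117464464 [ 0.01049053 -1.02081204  0.6324926 ]
mast [(0.88, [0.501, -0.034, -0.003]), (0.77, [0.487, -0.238, -0.007]), (0.77, [0.377, 0.102, 0.001])]
grip [(0.91, [0.37, 0.096, 0.143]), (0.67, [0.505, -0.036, 0.143]), (0.65, [0.491, -0.241, 0.139])]
stop [(0.51, [0.372, 0.098, 0.061]), (0.43, [0.503, -0.036, 0.063]), (0.38, [0.488, -0.24, 0.07])]
top 454.0382400214511 [ 0.28305984 -0.03091094  1.06426392]
mast [(0.91, [0.489, -0.245, 0.001]), (0.74, [0.503, -0.032, -0.003]), (0.57, [0.377, 0.096, -0.004])]
grip [(0.6, [0.493, -0.239, 0.14]), (0.57, [0.375, 0.099, 0.138]), (0.56, [0.503, -0.039, 0.147])]
stop [(0.52, [0.489, -0.247, 0.077]), (0.38, [0.502, -0.038, 0.063])]
```

View pics/wrist1.png

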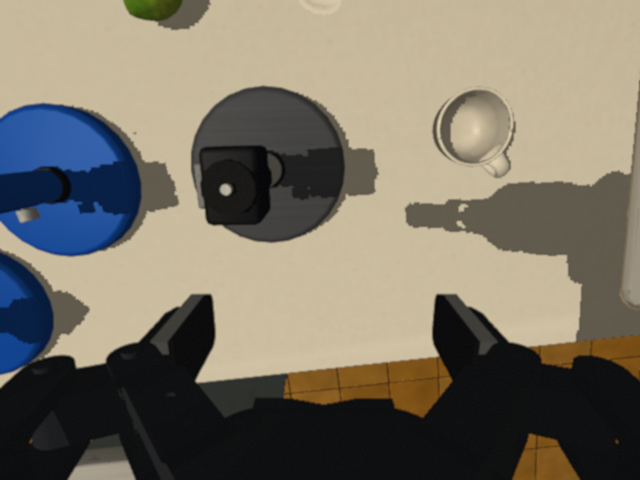

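```bash
python3 - <<'E'
from h import *
a=cv2.imread('pics/wrist1.png')[130:240,185:295]
o=np.clip(255*(cv2.resize(a,(600,600),interpolation=cv2.INTER_CUBIC)/255.)**0.4,0,255).astype('uint8')
cv2.imwrite('pics/z1.png',o)
E
```

```text
(no output)
```

View pics/z1.png

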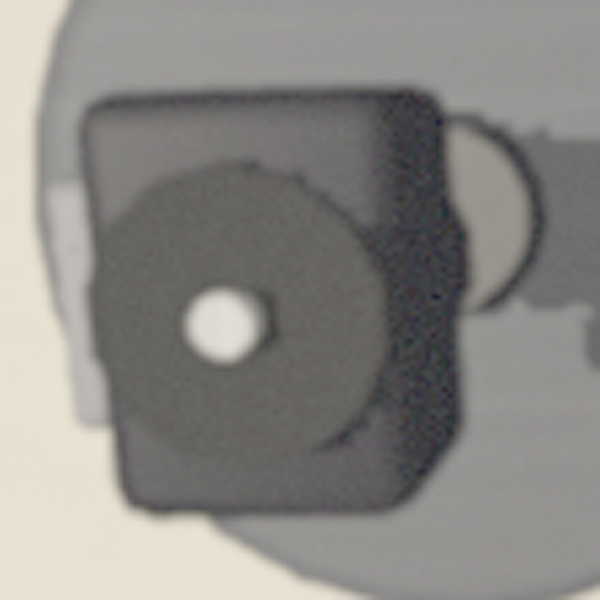

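The wrist view shows the head top face with the grey button on the left (zoom (70,300)) and the screw at zoom (222,325). Now I'll work out the yaw and centre from it.

```bash
python3 - <<'E'
from h import *
c,R,t,f=cam('wrist')
k=110/600
def at(zx,zy,z):
    o,d=ray(c,R,t,f,185+zx*k-.4,130+zy*k-.4); return o+d*(z-o[2])/d[2]
P=[at(*p,.164) for p in [(84,105),(375,98),(400,512),(126,512)]]
print('c',np.mean(P,0).round(4))
for i in range(4):
    d=P[(i+1)%4]-P[i]; print(np.linalg.norm(d).round(4),np.degrees(np.arctan2(d[1],d[0])).round(1))
print('screw',at(222,325,.173), 'plate',at(240,310,.167))
B=[at(58,185,.155),at(90,425,.155)];d=B[0]-B[1];print('btn',B,np.linalg.norm(d),np.degrees(np.arctan2(d[1],d[0])))
E
```

```text
c [ 0.4925 -0.2426  0.164 ]
0.0298 -95.7
0.0433 173.7
0.0296 83.0
0.0426 -6.0
screw [ 0.4923816  -0.24236249  0.173     ] plate [ 0.4931097  -0.24281335  0.167     ]
btn [array([ 0.50765613, -0.22261582,  0.155     ]), array([ 0.48152136, -0.22057779,  0.155     ])] 0.02621411915148087 -4.458985261570412
```

```bash
python3 -m pendant '{"gripper":[1,1,1,1,1],"dp":[[0,0,0],[0.013,-0.018,0],[0.013,-0.018,0],[0.013,-0.0176,0],[0,0,0]],"dr":[[0,0,-1],[0,0,0],[0,0,0],[0,0,0],[0,0,0]]}'
python3 -m pendant '{"gripper":[1,1,1,1,1],"dp":[[0,0,0.015],[0,0,0.015],[0,0,0.015],[0,0,0],[0,0,0]],"dr":[[0,0,0],[0,0,0],[0,0,0],[0,0,0],[0,0,0]]}'
python3 - <<'E'
from h import *
c,R,t,f=cam('wrist'); cv2.imwrite('pics/wrist2.png',c['pixels'])
print(env.get_state()['ee_pos'],env.get_state()['eef_rot'])
for q in ['grip']:
        print(q,[(round(r['p'],2),np.round(toW(R,t,r['location']),3).tolist()) for r in pinpoint(q,'wrist')[:3]])
E
```

```text
t: 3.23
ee_pos: [0.4933, -0.237, 0.2538]
eef_rot: [-179.9, -0.2, -5.6]
wrist_force: [1.0, 1.3, -0.3]
width: 0.998
t: 3.65
ee_pos: [0.4894, -0.2416, 0.2078]
eef_rot: [-180.0, 0.1, -6.0]
wrist_force: [-0.2, 0.6, -0.2]
width: 1.004
[ 0.49015224 -0.24179247  0.20864944] [-1.79992913e+02  1.53529987e-03 -5.97457725e+00]
grip [(0.83, [0.492, -0.242, 0.14])]
```

View pics/wrist2.png

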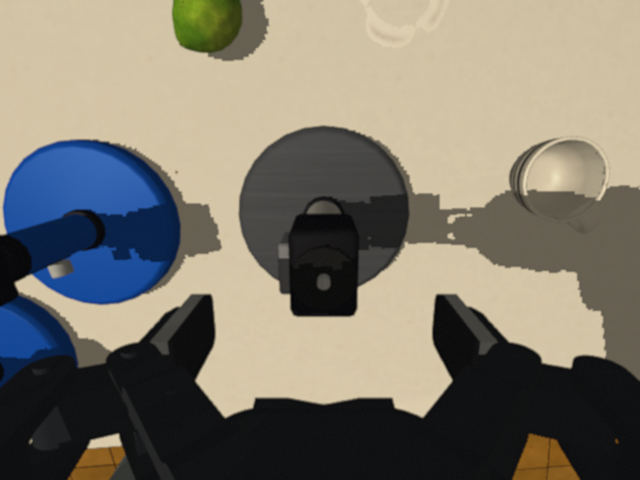

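The head's screw is at (323,282) and the jaws' midline is at 323.5, so it is centred and aligned. Descending, then closing in stages.

```bash
python3 -m pendant '{"gripper":[1,1,1,1,1,1],"dp":[[0,0,0.016],[0,0,0.016],[0,0,0.016],[0,0,0.0155],[0,0,0],[0,0,0]],"dr":[[0,0,0],[0,0,0],[0,0,0],[0,0,0],[0,0,0],[0,0,0]]}'
python3 -m pendant '{"gripper":[0.5,0.2,0.05,0.05],"dp":[[0,0,0],[0,0,0],[0,0,0],[0,0,0]],"dr":[[0,0,0],[0,0,0],[0,0,0],[0,0,0]]}' 40
python3 - <<'E'
from h import *
c,R,t,f=cam('wrist'); cv2.imwrite('pics/wrist3.png',c['pixels'])
E
```

```text
t: 4.25
ee_pos: [0.4903, -0.2417, 0.1453]
eef_rot: [-180.0, 0.0, -6.0]
wrist_force: [0.6, 0.3, 0.2]
width: 0.998
t: 4.58
ee_pos: [0.4908, -0.2416, 0.1458]
eef_rot: [180.0, -0.1, -6.0]
wrist_force: [0.2, 2.2, 2.0]
width: 0.528
```

View pics/wrist3.png

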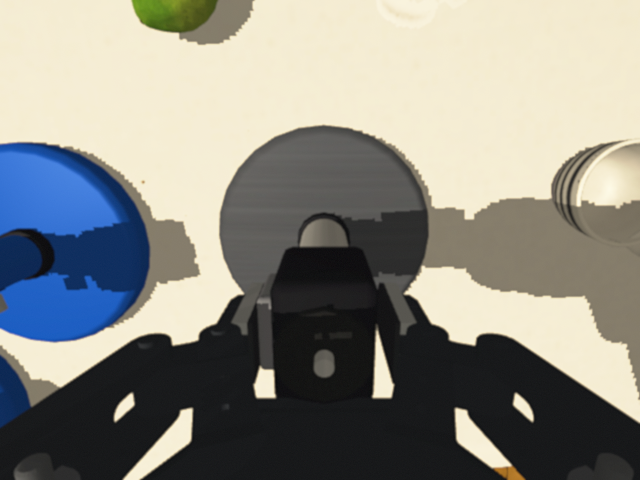

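```bash
python3 -m pendant '{"gripper":[-0.05,-0.05],"dp":[[0,0,0],[0,0,0]],"dr":[[0,0,0],[0,0,0]]}'
python3 -m pendant '{"gripper":[-0.15,-0.15],"dp":[[0,0,0],[0,0,0]],"dr":[[0,0,0],[0,0,0]]}'
```

```text
t: 4.8
ee_pos: [0.4907, -0.2408, 0.1452]
eef_rot: [-180.0, -0.1, -5.9]
wrist_force: [1.1, 3.6, 2.6]
width: 0.469
t: 4.97
ee_pos: [0.4906, -0.2408, 0.145]
eef_rot: [-180.0, -0.0, -5.9]
wrist_force: [1.1, 3.4, 3.1]
width: 0.426
```

```bash
python3 -m pendant '{"gripper":[-0.25,-0.4,-0.5,-0.5],"dp":[[0,0,0],[0,0,0],[0,0,0],[0,0,0]],"dr":[[0,0,0],[0,0,0],[0,0,0],[0,0,0]]}' 50
python3 - <<'E'
from h import *
c,R,t,f=cam('wrist'); cv2.imwrite('pics/wrist4.png',c['pixels'])
print(env.get_state()['wrist_force'],env.get_state()['width'],env.get_state()['torque'])
E
```

```text
t: 5.3
ee_pos: [0.4906, -0.2416, 0.1453]
eef_rot: [180.0, -0.0, -6.0]
wrist_force: [0.3, 3.1, 5.5]
width: 0.389
[0.61357766 3.60449473 4.70059394] 0.39423888451474143 [ 0.90143766 -0.04145891  0.08568558]
```

View pics/wrist4.png

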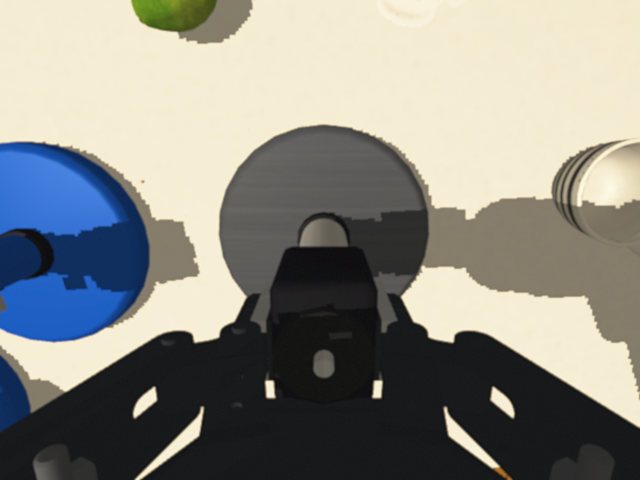

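The opening is 33–34 mm, so the button is fully in, and the foot's outline hasn't moved. Test lift next.

```bash
python3 -m pendant '{"gripper":[-0.6,-0.6,-0.6,-0.6,-0.6],"dp":[[0,0,0],[0,0,-0.004],[0,0,-0.004],[0,0,-0.004],[0,0,0]],"dr":[[0,0,0],[0,0,0],[0,0,0],[0,0,0],[0,0,0]]}' 60
python3 -m pendant '{"gripper":[-0.6,-0.6,-0.6,-0.6,-0.6],"dp":[[0,0,-0.006],[0,0,-0.006],[0,0,-0.006],[0,0,-0.006],[0,0,0]],"dr":[[0,0,0],[0,0,0],[0,0,0],[0,0,0],[0,0,0]]}'
```

```text
t: 5.77
ee_pos: [0.4904, -0.2416, 0.1574]
eef_rot: [180.0, -0.0, -6.0]
wrist_force: [2.2, 2.1, -2.1]
width: 0.392
t: 6.18
ee_pos: [0.4903, -0.2416, 0.1822]
eef_rot: [180.0, -0.0, -6.0]
wrist_force: [1.9, 1.6, -2.1]
width: 0.396
```

```bash
python3 - <<'E'
from h import *
c,R,t,f=cam('wrist'); w=c['pixels']
c,R,t,f=cam('scene'); 
o=np.hstack([cv2.resize(w,(400,300)),cv2.resize(c['pixels'][200:350,260:460],(400,300))]); cv2.imwrite('pics/c5.png',o)
E
```

```text
(no output)
```

View pics/c5.png

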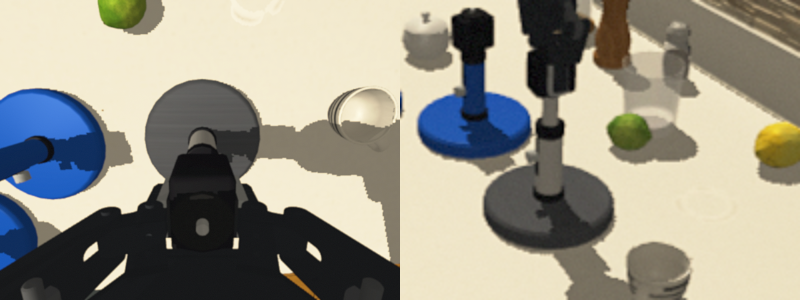

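The foot is standing and the inner tube is drawing out. Now to the first stop (TCP z ≈ 0.215) and just past it.

```bash
python3 -m pendant '{"gripper":[-0.6,-0.6,-0.6,-0.6,-0.6],"dp":[[0,0,-0.006],[0,0,-0.006],[0,0,-0.006],[0,0,-0.006],[0,0,0]],"dr":[[0,0,0],[0,0,0],[0,0,0],[0,0,0],[0,0,0]]}'
for i in 1; do :; done; python3 -m pendant '{"gripper":[-0.6,-0.6,-0.6,-0.6,-0.6],"dp":[[0,0,-0.003],[0,0,-0.003],[0,0,-0.003],[0,0,-0.003],[0,0,0]],"dr":[[0,0,0],[0,0,0],[0,0,0],[0,0,0],[0,0,0]]}'
python3 -m pendant '{"gripper":[-0.6,-0.6,-0.6,-0.6,-0.6,-0.6],"dp":[[0,0,-0.003],[0,0,-0.003],[0,0,-0.003],[0,0,-0.003],[0,0,-0.003],[0,0,0]],"dr":[[0,0,0],[0,0,0],[0,0,0],[0,0,0],[0,0,0],[0,0,0]]}'
```

```text
t: 6.7
ee_pos: [0.4903, -0.2416, 0.206]
eef_rot: [180.0, -0.0, -6.0]
wrist_force: [3.1, 1.7, -3.3]
width: 0.388
t: 7.12
ee_pos: [0.4902, -0.2416, 0.2171]
eef_rot: [-180.0, -0.0, -6.0]
wrist_force: [4.2, 1.4, -2.5]
width: 0.388
t: 7.62
ee_pos: [0.4901, -0.2416, 0.2316]
eef_rot: [-180.0, 0.0, -6.0]
wrist_force: [4.3, 0.8, -5.6]
width: 0.388
```

```bash
cat > look.py <<'E'
import sys
from h import *
s=env.get_state()
c,R,t,f=cam('wrist'); w=c['pixels']
c,R,t,f=cam('scene')
a=c['pixels'][150:330,265:415]
o=np.hstack([cv2.resize(w,(400,300)),cv2.resize(a,(400,480))[:300] if 0 else cv2.resize(a,(250,300),interpolation=cv2.INTER_CUBIC)]); cv2.imwrite(f'pics/{sys.argv[1]}.png',o)
print(s['ee_pos'],s['wrist_force'],s['torque'],s['width'])
for n in ['scene','top']:
    c,R,t,f=cam(n)
    for q in ['grip','mast','stop','flange_top']:
        print(n,q,[(round(r['p'],2),np.round(toW(R,t,r['location']),3).tolist()) for r in pinpoint(q,n) if abs(toW(R,t,r['location'])[1]+.241)<.05])
E
python3 look.py c6
```

```text
[ 0.49010323 -0.24160446  0.23164647] [ 4.3251265   0.84577586 -5.60924018] [ 0.40148276 -1.29996253  0.08733269] 0.38817579238933125
scene grip [(0.62, [0.491, -0.24, 0.226])]
scene mast [(0.88, [0.489, -0.241, -0.002])]
scene stop [(0.38, [0.488, -0.237, 0.073])]
scene flange_top []
top grip [(0.55, [0.493, -0.24, 0.228])]
top mast [(0.65, [0.489, -0.244, 0.001])]
top stop [(0.53, [0.487, -0.245, 0.077])]
top flange_top []
```

View pics/c6.png

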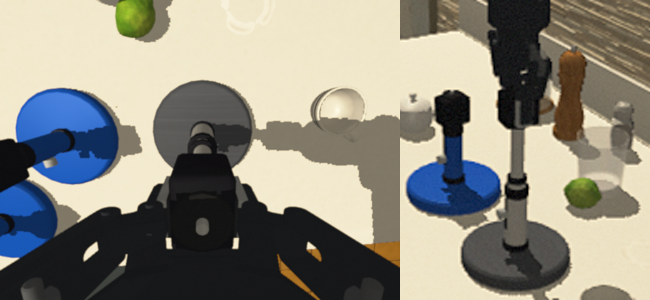

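```bash
python3 -m pendant '{"gripper":[-0.6,-0.6,-0.6,-0.6,-0.6,-0.6],"dp":[[0.0005,0,-0.003],[0.0005,0,-0.003],[0.0005,0,-0.003],[0,0,-0.003],[0,0,-0.003],[0,0,0]],"dr":[[0,0,0],[0,0,0],[0,0,0],[0,0,0],[0,0,0],[0,0,0]]}'
python3 -m pendant '{"gripper":[-0.6,-0.6,-0.6,-0.6,-0.6,-0.6],"dp":[[0,0,-0.002],[0,0,-0.002],[0,0,-0.001],[0,0,-0.001],[0,0,-0.001],[0,0,0]],"dr":[[0,0,0],[0,0,0],[0,0,0],[0,0,0],[0,0,0],[0,0,0]]}'
```

```text
t: 8.72
ee_pos: [0.4907, -0.2416, 0.2469]
eef_rot: [-180.0, 0.1, -6.0]
wrist_force: [0.7, 0.6, -6.7]
width: 0.387
t: 9.22
ee_pos: [0.4909, -0.2417, 0.2537]
eef_rot: [-180.0, 0.1, -6.0]
wrist_force: [-3.1, 1.3, -9.2]
width: 0.39
```

```bash
python3 -m pendant '{"gripper":[-0.6,-0.6,-0.6,-0.6,-0.6],"dp":[[-0.0006,0,-0.001],[0,0,-0.001],[0,0,-0.001],[0,0,-0.001],[0,0,0]],"dr":[[0,0,0],[0,0,0],[0,0,0],[0,0,0],[0,0,0]]}'
python3 -m pendant '{"gripper":[-0.6,-0.6,-0.6,-0.6],"dp":[[0,0,-0.001],[0,0,-0.001],[0,0,0],[0,0,0]],"dr":[[0,0,0],[0,0,0],[0,0,0],[0,0,0]]}'
```

```text
t: 9.63
ee_pos: [0.4908, -0.2416, 0.258]
eef_rot: [-180.0, 0.0, -6.0]
wrist_force: [-2.0, 2.2, -8.5]
width: 0.39
t: 9.97
ee_pos: [0.4909, -0.2416, 0.2599]
eef_rot: [180.0, 0.0, -6.0]
wrist_force: [-3.1, 1.7, -7.5]
width: 0.391
```

```bash
python3 -m pendant '{"gripper":[-0.6,-0.6,-0.6,-0.6],"dp":[[-0.0003,0,-0.001],[0,0,-0.001],[0,0,0],[0,0,0]],"dr":[[0,0,0],[0,0,0],[0,0,0],[0,0,0]]}'
python3 -m pendant '{"gripper":[-0.6,-0.6,-0.6,-0.6],"dp":[[0,0,-0.001],[0,0,0],[0,0,0],[0,0,0]],"dr":[[0,0,0],[0,0,0],[0,0,0],[0,0,0]]}'
python3 look.py c7
```

```text
t: 10.3
ee_pos: [0.4908, -0.2416, 0.262]
eef_rot: [180.0, -0.0, -6.0]
wrist_force: [-2.0, 2.1, -7.4]
width: 0.398
t: 10.63
ee_pos: [0.4908, -0.2416, 0.263]
eef_rot: [180.0, -0.0, -6.0]
wrist_force: [-1.3, 0.9, -7.7]
width: 0.39
[ 0.49079498 -0.24162051  0.26296156] [-1.34517155  0.88632124 -7.74203836] [0.73485795 0.36691071 0.13207442] 0.3903848471014678
scene grip [(0.66, [0.491, -0.241, 0.262])]
scene mast [(0.69, [0.489, -0.241, -0.002])]
scene stop [(0.45, [0.488, -0.241, 0.073])]
scene flange_top []
top grip [(0.63, [0.495, -0.241, 0.258])]
top mast [(0.93, [0.49, -0.246, 0.001])]
top stop []
top flange_top [(0.25, [0.49, -0.248, 0.074])]
```

View pics/c7.png

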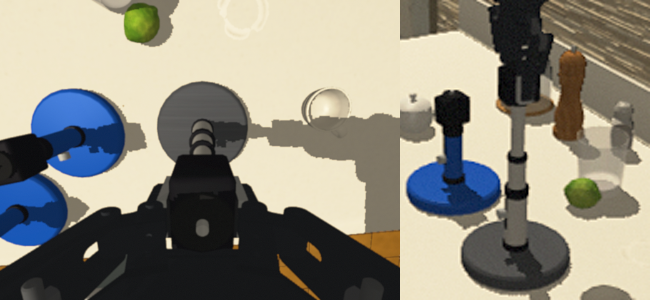

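```bash
python3 -m pendant '{"gripper":[-0.6,-0.6,-0.6],"dp":[[0,0,-0.001],[0,0,0],[0,0,0]],"dr":[[0,0,0],[0,0,0],[0,0,0]]}'
python3 -m pendant '{"gripper":[-0.6,-0.6,-0.6],"dp":[[0,0,-0.001],[0,0,0],[0,0,0]],"dr":[[0,0,0],[0,0,0],[0,0,0]]}'
```

```text
t: 11.48
ee_pos: [0.4907, -0.2416, 0.2637]
eef_rot: [-180.0, -0.0, -6.0]
wrist_force: [-0.7, 2.4, -9.4]
width: 0.387
t: 11.73
ee_pos: [0.4906, -0.2416, 0.2645]
eef_rot: [-180.0, 0.0, -6.0]
wrist_force: [-1.3, 1.6, -12.1]
width: 0.389
```

```bash
python3 -m pendant '{"gripper":[-0.6,-0.6,-0.6],"dp":[[0,0,-0.001],[0,0,0],[0,0,0]],"dr":[[0,0,0],[0,0,0],[0,0,0]]}'
```

```text
t: 11.98
ee_pos: [0.4904, -0.2416, 0.2647]
eef_rot: [-180.0, 0.0, -6.0]
wrist_force: [2.7, 0.4, -23.0]
width: 0.39
```

```bash
python3 -m pendant '{"gripper":[-0.6,-0.6,-0.6,-0.6,-0.6,-0.6],"dp":[[0,0,0.0003],[0,0,0],[0,0,0],[0,0,0],[0,0,0],[0,0,0]],"dr":[[0,0,0],[0,0,0],[0,0,0],[0,0,0],[0,0,0],[0,0,0]]}'
python3 look.py c8
```

```text
t: 12.48
ee_pos: [0.4903, -0.2416, 0.2648]
eef_rot: [-180.0, 0.1, -6.0]
wrist_force: [2.7, 0.1, -26.0]
width: 0.39
[ 0.49030871 -0.24157614  0.26477438] [  2.74151084   0.06263753 -25.95622634] [ 0.14541467 -0.72879333 -0.00975202] 0.3900531650863589
scene grip [(0.7, [0.491, -0.242, 0.261])]
scene mast [(0.81, [0.488, -0.242, -0.001])]
scene stop [(0.37, [0.488, -0.241, 0.076])]
scene flange_top []
top grip [(0.83, [0.493, -0.241, 0.262])]
top mast [(0.62, [0.491, -0.243, 0.0])]
top stop [(0.5, [0.489, -0.244, 0.077])]
top flange_top []
```

View pics/c8.png

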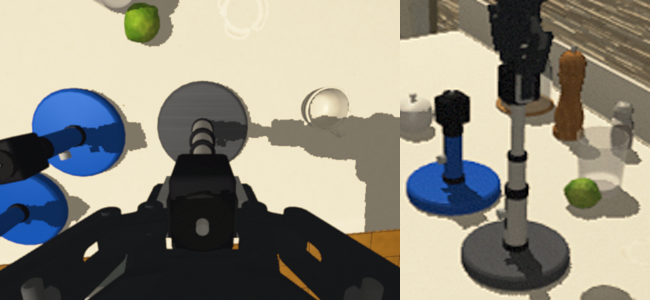

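Firm stop reached: the force rose steeply from 9 to 26 N and z stayed at 0.2648. The controller is still creeping up towards 30 N, so I'll ease off slightly.

```bash
python3 -m pendant '{"gripper":[-0.6,-0.6,-0.6,-0.6,-0.6,-0.6],"dp":[[0,0,0.0005],[0,0,0],[0,0,0],[0,0,0],[0,0,0],[0,0,0]],"dr":[[0,0,0],[0,0,0],[0,0,0],[0,0,0],[0,0,0],[0,0,0]]}'
python3 -m pendant '{"gripper":[-0.6,-0.6,-0.6,-0.6,-0.6,-0.6,-0.6,-0.6,-0.6],"dp":[[0,0,0],[0,0,0],[0,0,0],[0,0,0],[0,0,0],[0,0,0],[0,0,0],[0,0,0],[0,0,0]],"dr":[[0,0,0],[0,0,0],[0,0,0],[0,0,0],[0,0,0],[0,0,0],[0,0,0],[0,0,0],[0,0,0]]}'
```

```text
t: 13.58
ee_pos: [0.4904, -0.2416, 0.2648]
eef_rot: [-180.0, 0.0, -6.0]
wrist_force: [1.5, 0.2, -24.8]
width: 0.393
t: 14.33
ee_pos: [0.4905, -0.2416, 0.2648]
eef_rot: [-180.0, 0.0, -6.0]
wrist_force: [1.5, 0.0, -24.7]
width: 0.392
```

```bash
python3 -m pendant '{"gripper":[-0.6,-0.6,-0.6,-0.6,-0.6,-0.6,-0.6,-0.6,-0.6,-0.6,-0.6,-0.6],"dp":[[0,0,0.0003],[0,0,0],[0,0,0],[0,0,0],[0,0,0],[0,0,0],[0,0,0],[0,0,0],[0,0,0],[0,0,0],[0,0,0],[0,0,0]],"dr":[[0,0,0],[0,0,0],[0,0,0],[0,0,0],[0,0,0],[0,0,0],[0,0,0],[0,0,0],[0,0,0],[0,0,0],[0,0,0],[0,0,0]]}'
```

```text
t: 15.33
ee_pos: [0.4906, -0.2416, 0.2648]
eef_rot: [-180.0, 0.0, -6.0]
wrist_force: [-1.0, 1.5, -21.2]
width: 0.388
```

The pull is steady at about 21 N, which is above the 12 N drag and below the 30 N that would lift the foot. Height is unchanged, so I'm handing in.

```bash
python3 - <<'E'
from h import *
print(env.hand_in()); s=env.get_state(); print(s['t'],s['ee_pos'],s['wrist_force'],s['width'])
E
```

```text
the job is handed in; nothing more can be done
None
the job is handed in; nothing more can be done
```

I pinched the black mast's head across its button, drew it straight up past the first stop to the second, and handed in at about 15 s while still holding it there.

- **Button:** the jaws stood at about 33 mm, so the button was fully in throughout the lift.
- **Second stop:** the TCP rose 119.5 mm, to z = 0.2648. That puts the stop setting at about 14 mm, which agrees with the stop height the cameras gave (0.073–0.077 m seen, 0.075 m expected). The force rose steeply there, from about 9 to 26 N, with no further rise in height.
- **Hold:** I eased the pull to a steady 21 N, above the 12 N drag and below the 30 N that would lift the foot. The height did not change.
- **Foot and bystanders:** the last pictures showed the foot flat where it was, and nothing had touched the bowl, lime or cup.
- **Disagreement:** the networks placed the raised head at 0.261–0.262 m, the same height they gave just before the stop and about the 0.262 m I worked out from the TCP. They are too coarse to confirm the last 2 mm, so the second stop rests on the force reading.
- **Not checked:** the state could not be read after handing in, so the final second was not seen.

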